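Tuck the long rolling pin into the sprung pin rack

TASK

Put the long rolling pin away: take it out of its rest and slide it endwise up the sloping rack, under the sprung hold-down bar, so that it lies on top of and between the two short pins with its leading end fully home: press it against the backstop until you feel it stop, firmly but without ramming it. Leave it clamped under the bar with the short pins still in their grooves, and do not disturb the mug, the lemon or the roll of tape.

Things in the scene. Friction and masses are not known exactly. Their poses are not given: they have to be found in the camera images.
- long_pin: Loose plain light-wood rolling pin: round rod 28 mm in diameter, 175 mm long, hemispherical ends, about 0.09 kg, alike at both ends (either may lead). Origin at its centre, x along its length. It starts level in the pin rest, its centre 34 mm above the worktop.
- pin_rest: Fixed low wooden rest under the long pin: foot 90 x 60 x 6 mm and two shallow V saddles (14 mm long, sides sloping 28 degrees) centred 28 mm either side of its middle. Origin at the centre of its underside, x along the pin. Only its weight holds the pin, which overhangs the saddles by about 52 mm at each end: grip it there, across its diameter.
- rack: Fixed wooden rack that carries the bed, foot 190 x 96 x 12 mm running from x = -75 to +115 mm. Origin at worktop level under the bed's origin, x level, pointing to the rack's high end; z up.
- rack_bed: Sloping bed fixed on the rack. Origin in the middle of its upper surface, 95 mm above the worktop; x points up the slope (25 degrees) to the backstop, y across, z square to the bed. 84 mm wide, from its low open end at x = -70 mm (ledge there 13 mm high) to 126 mm. Two grooves at y = +-21.5 mm between a middle ridge and side walls 18 mm high. Backstop face at x = 66 mm, 46 mm high.
- backstop: Upright wooden board across the bed that ends the long pin's travel, 84 mm wide, 46 mm high, 8 mm thick, fixed. Origin at the middle of the lower edge of its face toward the low end (x = 66 mm of the bed); axes as the bed's. It does not give; 10 to 20 N of push beyond the sliding drag is a firm press, 40 N is ramming.
- pin_home (a point): Where the long pin's centre lies when it is home: x = -21.5, y = 0, z = 31.5 mm of the bed. The pin then lies along the bed's x in the valley between the short pins, leading end on the backstop; its low end overhangs the ledge by 39 mm, clear all round.
- hold_bar (a joint): Sprung steel hold-down bar: a yoke hinged behind the backstop (axis along the bed's y at x = 112, z = 34 mm of the bed). 0 = resting on the short pins, grows as it rises (rad, at most 0.8); about 0.2 with the long pin under it. The spring presses it down with about 3 N at rest and 4 N when raised by the long pin; it does not stay open.
- bar_mid (a point): Middle of the bar's cross rod (14 mm in diameter, 98 mm long); at rest at x = 35, z = 35 mm of the bed. From it a lead-in plate 44 mm wide slopes 25 degrees up off the bed toward the low end, to x = -18 mm, underside there about 52 mm off the bed. A pin pushed up the valley meets this plate and lifts the bar itself (5 to 15 N of push).
- short_pin_1: Loose light-wood rolling pin, 28 mm in diameter, 130 mm long, hemispherical ends, in the groove at y = +21.5 mm of the bed. Origin at its centre; as it lies there its own x and y are level and its length rises 25 degrees from its x.
- short_pin_2: The same, in the groove at y = -21.5 mm.
- mug: Loose mug, about 90 mm across and 100 mm high with a handle on one side; a bystander. Origin at the centre of its underside.
- lemon: Loose lemon, 78 x 55 x 56 mm; a bystander. Origin under its middle.
- tape: Loose roll of tape lying flat, 98 mm across, 25 mm high; a bystander. Origin at the centre of its underside.

How it is judged (in metres and radians):
On the way, in this order (a step that is already met when the one before it is completed fails the run):
1. the long pin has been lifted clear of its rest (z of long_pin in the frame of pin_rest above 0.06 m), for 0.1 s.
2. the long pin's leading end has raised the hold-down bar, in line with the rack, while not yet home (value of joint hold_bar above 0.05 rad and x of long_pin in the frame of rack_bed between -0.11 and -0.028 m and angle between the x axis of long_pin and the x axis of rack_bed, either way round below 0.2 rad), for 0.05 s.
3. the long pin has been pressed against the backstop (over 2 N) (contact force between long_pin and backstop above 2 N and x of long_pin in the frame of rack_bed above -0.0265 m and angle between the x axis of long_pin and the x axis of rack_bed, either way round below 0.1 rad), for 0.03 s.
At the end, for the whole second after the job is handed in: The long pin rests on both short pins, pressed by the hold-down bar (over 1 N): leading end within 5 mm of the backstop, centre within 6 mm of the bed's middle line and 26 to 37 mm off the bed, axis within 0.07 rad of the bed's, at rest; short pins within 6 mm of their places (x of long_pin in the frame of rack_bed above -0.0265 m and y of long_pin in the frame of rack_bed between -0.006 and 0.006 m and z of long_pin in the frame of rack_bed between 0.026 and 0.037 m and angle between the x axis of long_pin and the x axis of rack_bed, either way round below 0.07 rad and contact force between long_pin and hold_bar above 1 N and linear speed of long_pin below 0.01 m/s and x of short_pin_1 in the frame of rack_bed between -0.006 and 0.006 m and y of short_pin_1 in the frame of rack_bed between 0.0155 and 0.0275 m and z of each of short_pin_1, short_pin_2 in the frame of rack_bed below 0.02 m and x of short_pin_2 in the frame of rack_bed between -0.006 and 0.006 m and y of short_pin_2 in the frame of rack_bed between -0.0275 and -0.0155 m and value of joint hold_bar above 0.1 rad); the robot touches nothing.
It fails at once if the mug is shifted by more than 25 mm (distance of mug from where it was at the start of the episode above 0.025 m).
It fails at once if the lemon is shifted by more than 25 mm (distance of lemon from where it was at the start of the episode above 0.025 m).
It fails at once if the tape is shifted by more than 25 mm (distance of tape from where it was at the start of the episode above 0.025 m).
It fails at once if the long pin is rammed against the backstop (over 40 N) (contact force between long_pin and backstop above 40 N).
It also fails if it takes over 45 s, if anything falls off the work surface, if the arm or the gripper's body presses on something with over 40 N, if the wrist force passes 120 N, or if a joint passes its speed limit or range.

ROBOT

A 6-joint arm with a two-finger parallel gripper is mounted at the origin on a cart in front of the work surface, level with it; the furniture and walls round the work are solid. World frame = base frame: x ahead of the robot, y to its left, z up, the work surface at z = 0. Lengths are in mm, angles in rad, forces in N, time in s.
With the tool pointing down it reaches from about 350 to 1000 mm from the base axis. Payload 7.1 kg.
Tool frame: the origin (TCP) lies between the finger pads; the fingertips stand 14 mm ahead of it and the grasp point (between the pads) lies 5 mm behind it; z points along the fingers, y is the line along which they close (so a half turn about z gives the same grasp; the last joint's range is limited). The gripper opens to 85 mm and grips with 20 to 120 N. Pads are 22 mm wide; open, the fingers measure 114 mm over their backs; the gripper's body (76 mm by 85 mm) begins 54 mm behind the grasp point. The pads swing forward as they close: fully open they stand 13 mm farther back than shut.
Start: joints at [-1.209, 0.423, 1.63, -0, 1.089, -0.019], TCP at [232.306, -580.206, 245.319] pointing down, gripper open.
Joint ranges: [-3, 3], [-0.9, 2.11], [0.09, 2.58], [-1.31, 4.45], [0.11, 2.69], [-2.54, 2.54]. Speed limits (rad/s): [2.39, 2.39, 3.01, 3.14, 3.14, 3.14].

INTERFACE

Orientations are given as a 3x3 rotation matrix whose columns are the frame's x, y, z axes.
In Python, from bench import robot, camera, finder gives the robot as it stands.
- The arm moves only by the tool step_arm, never from a script. Its argument "deltas" is a list of rows, each an object with "delta_pos": the shift along the tool's x, y, z in mm, a list of three; "rot": the turn, a rotation vector about the tool's x, y, z in degrees, a list of three. A call has 1 to 20 rows; each row is the pose to reach, as a shift and turn from the pose commanded when the call began, along the tool's axes at that moment; what a row does not reach only later rows make up. A row lasts 1/12 s, in which the tool goes at most 41.7 mm and 7.16 degrees, less where a joint would pass 70% of its speed; a pose out of reach is approached as far as the arm can. A call with a gripper value outside its range is refused whole. "gripper" is the finger opening in mm, from 0 to 85.4, set as the call begins (left out, the last holds). The fingers move at their own pace and stop on an object; "grip_force" is the grip in N (left out, the last holds). Time passes only in rows, so rows that repeat a pose let the fingers close. It gives the time, the measured TCP pose, the force, the opening and the grip force at its end, in the units of the state.
- robot.observe(): the state, without advancing time (a new reading comes with each control period).
- camera(name): name is "scene" or "top" or "wrist"; returns a dict with "color" (420x560x3 uint8, red, green, blue), "K" (3x3 intrinsics, pixels), "rvec" (rotation vector, rad) and "tvec" (3), from world to camera coordinates, as OpenCV has them; the wrist camera has in their place "hand_eye" (4x4, takes a point from camera to tool coordinates, whose origin is the TCP and whose axes are the flange's). Camera axes: x right, y down, z forward; pixel columns grow to the right and rows downward; lengths in mm; the calibration is good to about 2 mm. A picture is of the moment at which its call begins: read the wrist's pose just before it. There is no depth.
- robot.job_done(): hands the job in; it is judged then, once.
Trained networks look in a picture, given as the dict that the camera call returned (one of the last four; its "shot" number tells which), for a name from the list of things; names that differ only in an ending like _2 or _b are one class to them, and where a whole thing is asked for, a point or a joint stands for the part that bears it (a point fixed in the world has none). Each returns a list of dicts, best first, with "score" (0 to 1); they miss things now and then, are a little off and sometimes report something else, mostly with a low value. They report only what shows in the picture. A call takes as long as a camera call.
- finder.look_for(picture, label): "at" ([x, y, z] in mm, in the coordinates of the camera as it stood for that picture, good to about 4 mm: the middle of the surface that is visible of it).
- finder.outline_of(picture, label): "mask" (420x560 bool, what is visible of it).
The state is a dict: "time": time; "qpos": joint angles; "dq": joint speeds; "effort": joint torques, N m; "eef_pos": TCP position; "ee_rot": TCP orientation; "ft_force": force on the tool from outside, world axes, zero at the start; "ft_torque": the same for the moment, N m; "grip_width": opening from 0.0 (shut) to 1.0 (fully open); "finger_force": force on a finger pad.
Only numpy, scipy, OpenCV 4.12 (cv2) and the standard library are available. Lean on these libraries where they do the work, as an engineer would, in place of code of your own. Each camera call takes 0.05 s, during which the arm holds its last target. There are 200 camera calls.

## Working session

There is one attempt and no reset: what is moved stays moved. The work goes in short steps, Python scripts to look and compute and a tool call to move; the robot and the scene stay as the last step left them, time stands still between calls to the robot, and variables do not carry over. Pictures are saved under pics/ and viewed, at most 13 in all, crops included, and the job is handed in when it is done.

Besides the shell and the picture viewer there is one more tool, called after "Request:" as name([rows], argument=value, ...), one row to a line, values as JSON. step_arm: Moves the arm, as the interface text tells. Its arguments: {"type":"object","properties":{"deltas":{"type":"array","items":{"type":"object","properties":{"delta_pos":{"type":"array","items":{"type":"number"}},"rot":{"type":"array","items":{"type":"number"}}}}},"gripper":{"type":"number"},"grip_force":{"type":"number"}},"required":["deltas"]}

```bash
ls; mkdir -p pics; cat > h.py <<'E'
import numpy as np, cv2
from bench import robot, camera, finder
def w2c(p):
    return cv2.Rodrigues(np.array(p['rvec'],float))[0], np.array(p['tvec'],float).ravel()
def toworld(p,at):
    R,t=w2c(p); return R.T@(np.array(at)-t)
def ray(p,u,v):
    R,t=w2c(p); d=R.T@np.linalg.inv(p['K'])@np.array([u,v,1.]); return -R.T@t,d
def onz(p,u,v,z):
    o,d=ray(p,u,v); return o+d*(z-o[2])/d[2]
def proj(p,X):
    R,t=w2c(p); return cv2.projectPoints(np.array(X,float).reshape(-1,1,3),R and 0 if 0 else cv2.Rodrigues(R)[0],t,np.array(p['K'],float),None)[0].reshape(-1,2)
E
python3 - <<'E'
from h import *
np.set_printoptions(precision=1,suppress=True)
s=robot.observe(); print(s['eef_pos'],s['ee_rot'],s['ft_force'],s['time'])
for n in('top','scene'):
    p=camera(n); cv2.imwrite(f'pics/{n}0.png',p['color'][:,:,::-1])
    R,t=w2c(p); print(n,'cam',-R.T@t,R[2])
    for l in('long_pin','pin_rest','rack','rack_bed','backstop','bar_mid','short_pin_1','mug','lemon','tape'):
        m=finder.outline_of(p,l)
        for i,d in enumerate(finder.look_for(p,l)[:2]): print(l,round(d['score'],2),toworld(p,d['at']),proj(p,toworld(p,d['at'])))
        if m:
            np.save(f'{n}_{l}.npy',m[0]['mask'])
            ys,xs=np.nonzero(m[0]['mask']); print('   mask',len(m),m[0]['score'],xs.min(),xs.max(),ys.min(),ys.max(),len(xs))
import pickle
E
```

```text
pics
[ 232.1 -579.7  244.5] [[ 0.9  0.4 -0. ]
 [ 0.4 -0.9  0. ]
 [ 0.  -0.  -1. ]] [ 0.1 -0.5 -0. ] 0.0
top cam [ 397.4  -75.3 1338.6] [ 0.1  0.  -1. ]
long_pin 0.67 [ 475.3 -191.5   43.8] [[330.9 232.4]]
   mask 2 0.62 303 362 219 248 587
pin_rest 0.86 [ 460.8 -196.9    9.5] [[331.6 238.5]]
   mask 1 0.79 314 350 219 250 439
rack 0.66 [530.5 158.1 135.5] [[193.5 204.1]]
rack_bed 0.76 [530.2 169.2 137.1] [[188.9 204.1]]
rack_bed 0.53 [530.5 158.3 139.3] [[193.1 204. ]]
   mask 1 0.68 158 239 174 230 2137
backstop 0.8 [536.7 171.7 163.1] [[185.9 200.1]]
   mask 1 0.73 179 193 184 217 232
bar_mid 0.75 [528.3 134.5 143.4] [[202.4 204.9]]
bar_mid 0.2 [529.  156.7 137. ] [[193.9 204.7]]
   mask 1 0.94 175 224 176 225 720
short_pin_1 0.8 [545.2  96.3 110.2] [[219.9 200.2]]
short_pin_1 0.73 [499.1 109.5 113. ] [[213.8 218. ]]
   mask 2 0.8 192 236 189 209 245
mug 0.97 [ 622.3 -130.2   36.4] [[308.8 177.3]]
   mask 1 0.77 282 328 161 195 1013
lemon 0.89 [390.7 228.4  48. ] [[170.7 260. ]]
lemon 0.35 [497.8 110.2 114.5] [[213.5 218.5]]
   mask 2 0.73 158 180 251 271 373
tape 0.85 [ 509.1 -399
[... 358 characters left out ...]
0.3] [[214.  280.7]]
   mask 1 0.78 174 261 240 323 4555
rack_bed 0.58 [515.5 175.5 142.4] [[212.  262.9]]
   mask 1 0.68 174 257 240 282 2271
backstop 0.59 [538.1 171.5 156.1] [[205.3 254. ]]
   mask 2 0.58 188 240 239 267 551
bar_mid 0.87 [517.1 135.  143. ] [[222.7 252.5]]
   mask 1 0.68 188 240 240 267 474
short_pin_1 0.52 [525.6  85.4  94.1] [[234.6 254.1]]
short_pin_1 0.5 [491.5 105.8 109.3] [[239.6 259.8]]
   mask 2 0.46 219 252 255 263 147
mug 0.68 [ 605.1 -117.4   71.4] [[257.9 209.5]]
   mask 2 0.8 239 274 191 231 1161
lemon 0.57 [374.9 249.1  43.2] [[242.4 339.2]]
   mask 1 0.66 227 258 326 350 588
tape 0.55 [ 508.8 -386.9   15.9] [[331.4 190.6]]
   mask 1 0.95 317 346 180 203 467
```

```bash
python3 - <<'E'
import cv2,numpy as np
t=cv2.imread('pics/top0.png');s=cv2.imread('pics/scene0.png')
a=cv2.resize(t[150:290,140:440],(800,373),interpolation=cv2.INTER_CUBIC)
b=cv2.resize(s[170:360,150:360],(249,225),interpolation=cv2.INTER_CUBIC)
c=cv2.resize(t,(300,225));e=cv2.resize(s,(251,225))
cv2.imwrite('pics/c0.png',np.vstack([a,np.hstack([b,c,e])]))
E
```

```text
(no output)
```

View pics/c0.png

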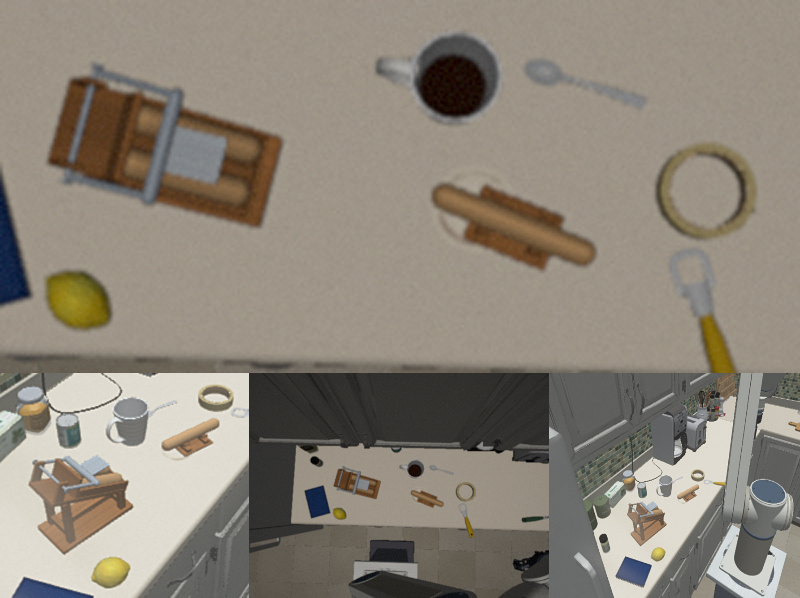

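The crop shows the rack at upper left (bar about crop (165,145), low open end at (270,180), high end to the left), and the pin running from (435,190) to (595,258), with the mug above it and the tape to its right. Pin and rack point nearly the same way, so the left end of the pin leads.

```bash
cat >> h.py <<'E'
def delta(P,Rt,s=None):
    s=s or robot.observe(); R=np.array(s['ee_rot']); from scipy.spatial.transform import Rotation as Ro
    return R.T@(np.array(P)-s['eef_pos']), Ro.from_matrix(R.T@Rt).as_rotvec(degrees=True)
def wcam(name='wrist'):
    s=robot.observe(); p=camera('wrist'); H=np.array(p['hand_eye']); T=np.eye(4); T[:3,:3]=s['ee_rot']; T[:3,3]=s['eef_pos']
    M=np.linalg.inv(T@H); p['rvec']=cv2.Rodrigues(M[:3,:3])[0]; p['tvec']=M[:3,3]; return p
def Rtool(yaw,tilt=0): # tool x horizontal heading yaw, raised by tilt (rad); z down
    h=np.array([np.cos(yaw),np.sin(yaw),0]);u=np.array([0,0,1.])
    x=h*np.cos(tilt)+u*np.sin(tilt); z=h*np.sin(tilt)-u*np.cos(tilt); return np.stack([x,np.cross(z,x),z],1)
E
python3 - <<'E'
from h import *
np.set_printoptions(precision=3,suppress=True)
p=camera('top'); m=np.load('top_long_pin.npy'); ys,xs=np.nonzero(m)
W=np.array([onz(p,u,v,34)[:2] for u,v in zip(xs,ys)]); c=W.mean(0); w,V=np.linalg.eigh(np.cov(W.T)); d=V[:,1]; 
s=(W-c)@d; print('pin c',c,'dir',d,np.degrees(np.arctan2(d[1],d[0])),s.min(),s.max())
for u,v in((302,221),(363,247)): print(onz(p,u,v,34))
c=wcam(); H=np.array(c['hand_eye']); print(H,c['K'])
R=Rtool(np.radians(70)); print(delta([470,-190,300],R))
print(delta([500,110,330],R))
E
```

```text
pin c [ 472.709 -198.224] dir [0.349 0.937] 69.54910574044871 -83.09239290224905 86.67297612501676
[ 504.164 -114.809   34.   ]
[ 439.386 -278.116   34.   ]
[[   0.001   -0.954   -0.301   76.908]
 [   1.       0.001   -0.001    0.093]
 [   0.001   -0.301    0.954 -128.013]
 [   0.       0.       0.       1.   ]] [[355.304   0.    278.972]
 [  0.    355.304 204.974]
 [  0.      0.      1.   ]]
(array([ 365.702, -273.923,  -54.669]), array([ -0.   ,   0.001, -48.183]))
(array([ 505.047, -541.285,  -84.672]), array([ -0.   ,   0.001, -48.183]))
```

```bash
python3 - <<'E'
from h import *
np.set_printoptions(precision=1,suppress=True)
print(delta([525,150,320],Rtool(np.radians(72))))
E
```

```text
(array([ 543.1, -569.1,  -74.7]), array([ -0. ,   0. , -50.2]))
```

Request:
step_arm([
  {"delta_pos":[180,-190,-75],"rot":[0,0,-25]},
  {"delta_pos":[180,-190,-75],"rot":[0,0,-25]},
  {"delta_pos":[180,-190,-75],"rot":[0,0,-25]},
  {"delta_pos":[180,-190,-75],"rot":[0,0,-25]},
  {"delta_pos":[180,-190,-75],"rot":[0,0,-25]},
  {"delta_pos":[180,-190,-75],"rot":[0,0,-25]},
  {"delta_pos":[180,-190,-75],"rot":[0,0,-25]},
  {"delta_pos":[543,-569,-75],"rot":[0,0,-50]},
  {"delta_pos":[543,-569,-75],"rot":[0,0,-50]},
  {"delta_pos":[543,-569,-75],"rot":[0,0,-50]},
  {"delta_pos":[543,-569,-75],"rot":[0,0,-50]},
  {"delta_pos":[543,-569,-75],"rot":[0,0,-50]},
  {"delta_pos":[543,-569,-75],"rot":[0,0,-50]},
  {"delta_pos":[543,-569,-75],"rot":[0,0,-50]},
  {"delta_pos":[543,-569,-75],"rot":[0,0,-50]},
  {"delta_pos":[543,-569,-75],"rot":[0,0,-50]},
  {"delta_pos":[543,-569,-75],"rot":[0,0,-50]},
  {"delta_pos":[543,-569,-75],"rot":[0,0,-50]},
  {"delta_pos":[543,-569,-75],"rot":[0,0,-50]},
  {"delta_pos":[543,-569,-75],"rot":[0,0,-50]},
])

```text
time: 3.87
eef_pos: [525.4, 153.3, 320.5]
ee_rot: [[0.31, 0.951, 0.001], [0.951, -0.31, 0.001], [0.001, 0.0, -1.0]]
ft_force: [-14.2, -5.5, 1.3]
grip_width: 0.999
finger_force: 0.0
```

```bash
python3 - <<'E'
from h import *
import pickle
p=wcam(); pickle.dump(p,open('rk.pkl','wb')); im=p['color'][:,:,::-1]; cv2.imwrite('pics/w1.png',im)
for l in('rack_bed','backstop','bar_mid','short_pin_1'):
    m=finder.outline_of(p,l); pickle.dump(m,open(f'rk_{l}.pkl','wb'))
    print(l,len(m),[(round(x['score'],2),x['mask'].sum()) for x in m])
print(robot.observe()['time'])
E
```

```text
rack_bed 1 [(0.75, np.int64(16686))]
backstop 2 [(0.59, np.int64(5258)), (0.57, np.int64(3510))]
bar_mid 1 [(0.67, np.int64(5152))]
short_pin_1 2 [(0.9, np.int64(922)), (0.86, np.int64(849))]
4.1167
```

View pics/w1.png

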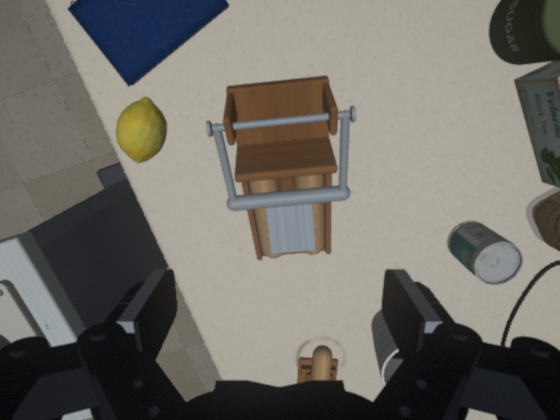

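The wrist view shows the rack with its cross rod from about (232,203) to (347,193), the ledge edge from (259,260) to (331,252), and the long pin's leading end at (321,350).

```bash
cat >> h.py <<'E'
S,C=np.sin(np.radians(25)),np.cos(np.radians(25))
def bedR(yaw): return Rtool(yaw,np.radians(25))@np.diag([1,-1,-1.])
def bed2w(q,X): return np.array([q[0],q[1],95])+np.atleast_2d(np.array(X,float))@bedR(q[2]).T
def model():
    L=[];a=lambda *P:L.append(np.array(P,float))
    for y in(-42,42): a((-70,y,18),(66,y,18))
    a((-70,-42,13),(-70,42,13)); a((66,-42,46),(66,42,46)); a((74,-42,46),(74,42,46))
    a((35,-49,42),(35,49,42)); a((28,-49,35),(28,49,35)); a((112,-49,34),(112,49,34)); a((-18,-22,53),(-18,22,53)); a((-18,-22,53),(35,-22,30));a((-18,22,53),(35,22,30))
    for y in(-21.5,21.5): a((-65,y,14),(65,y,14))
    return L
def overlay(p,q,fn,crop,k,extra=[]):
    im=cv2.resize(np.ascontiguousarray(p['color'][:,:,::-1])[crop[1]:crop[3],crop[0]:crop[2]],None,fx=k,fy=k,interpolation=cv2.INTER_CUBIC)
    for l in [bed2w(q,x) for x in model()]+extra:
        uv=(proj(p,l)-crop[:2]+.5)*k
        cv2.polylines(im,[np.round(uv).astype(int)],False,(0,255,0),1)
    cv2.imwrite(fn,im)
E
python3 - <<'E'
from h import *
import pickle
from scipy.optimize import least_squares
np.set_printoptions(precision=2,suppress=True)
p=pickle.load(open('rk.pkl','rb'))
X=[(35,49,35),(35,-49,35),(-70,42,13),(-70,-42,13)]; uv=np.array([(230,203),(348.,193),(259,260),(331,252)])
f=lambda q:(proj(p,bed2w([q[0]*100,q[1]*100,q[2]],X))-uv).ravel()
r=least_squares(f,[5.25,1.5,1.25]); q=r.x*[100,100,1]; print(q,np.degrees(q[2])); print(r.fun.reshape(-1,2))
overlay(p,q,'pics/o1.png',(190,60,380,280),2.7)
# same fit on top view crop values
t=pickle.load(open('rk.pkl','rb'))
E
```

```text
[525.98 120.91   1.36] 77.79029814649616
[[ 5.14  1.13]
 [-4.55  0.6 ]
 [-0.88 -2.07]
 [ 0.18 -0.82]]
```

View pics/o1.png

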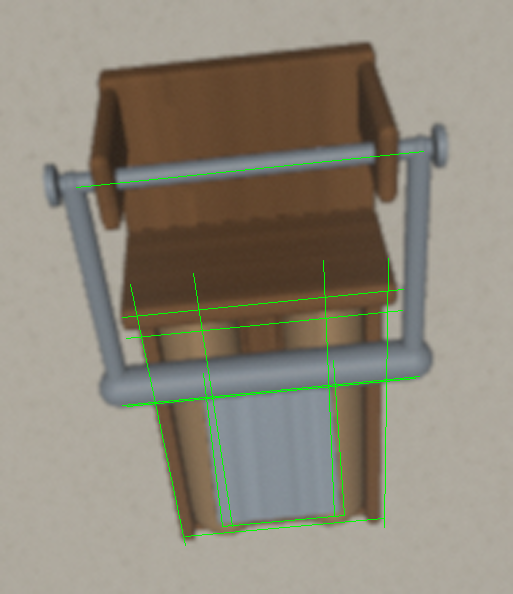

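Request:
step_arm([
  {"delta_pos":[-60,0,0],"rot":[0,0,0]},
  {"delta_pos":[-130,0,0],"rot":[0,0,0]},
  {"delta_pos":[-130,0,0],"rot":[0,0,0]},
  {"delta_pos":[-130,0,0],"rot":[0,0,0]},
  {"delta_pos":[-130,0,0],"rot":[0,0,0]},
  {"delta_pos":[-130,0,0],"rot":[0,0,0]},
  {"delta_pos":[-130,0,0],"rot":[0,0,0]},
  {"delta_pos":[-130,0,0],"rot":[0,0,0]},
])

```text
time: 4.78
eef_pos: [484.8, 27.0, 320.4]
ee_rot: [[0.311, 0.95, 0.0], [0.95, -0.311, 0.0], [0.0, 0.0, -1.0]]
ft_force: [0.5, 0.5, 0.2]
grip_width: 1.005
finger_force: 0.0
```

```bash
python3 - <<'E'
from h import *
import pickle
from scipy.optimize import least_squares
np.set_printoptions(precision=2,suppress=True)
p=pickle.load(open('rk.pkl','rb'))
k=lambda u,v:(190+u/2.7,60+v/2.7)
X=[(66,42,46),(66,-42,46),(-70,42,15),(-70,-42,15),(112,42,34),(112,-42,34),(35,49,35),(35,-49,35)]
uv=np.array([k(124,326),k(396,300),k(185,540),k(381,520),k(95,181),k(400,148),k(118,389),k(418,359)])
f=lambda q:(proj(p,bed2w([q[0]*100,q[1]*100,q[2]],X))-uv).ravel()
w=np.ones((8,2)); w[4:,0]=0
g=lambda q:f(q)*w.ravel()
r=least_squares(g,[5.25,1.5,1.25],loss='soft_l1'); q=r.x*[100,100,1]; print(q,np.degrees(q[2])); print(f(r.x).reshape(-1,2))
p2=wcam(); pickle.dump(p2,open('rk2.pkl','wb')); print(robot.observe()['eef_pos'],robot.observe()['dq'])
np.save('q.npy',q)
overlay(p2,q,'pics/o2.png',(150,20,430,320),1.95)
E
```

```text
[525.75 121.95   1.36] 78.15658112229278
[[-0.58  3.09]
 [ 0.77  1.96]
 [-0.47 -1.26]
 [ 0.27 -1.05]
 [-0.03  0.09]
 [-2.58  0.07]
 [ 0.73 -0.57]
 [-2.05 -0.68]]
[484.7   27.14 320.28] [ 0.01  0.    0.   -0.   -0.   -0.  ]
```

View pics/o2.png

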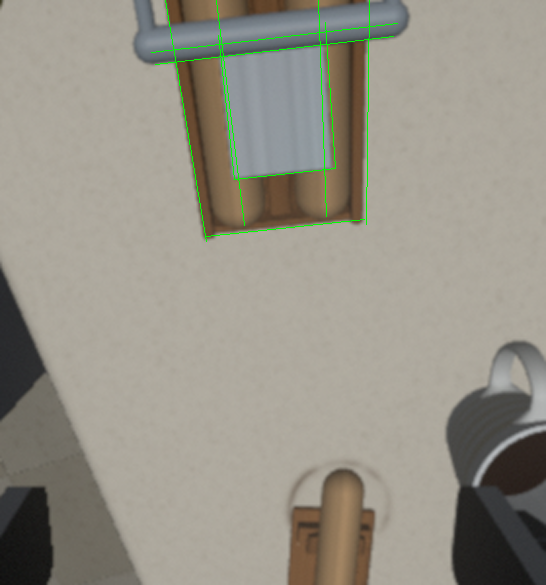

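The overlay fits to within about 2 px: plate tip at (236,179)–(334,168), ledge at (206,237)–(362,222). The pin's leading tip shows at (342,470).

```bash
python3 - <<'E'
from h import *
import pickle
from scipy.optimize import least_squares
np.set_printoptions(precision=2,suppress=True)
p=pickle.load(open('rk.pkl','rb'));p2=pickle.load(open('rk2.pkl','rb'))
k=lambda u,v:(190+u/2.7,60+v/2.7); k2=lambda u,v:(150+u/1.95,20+v/1.95)
X=[(66,42,46),(66,-42,46),(-70,42,15),(-70,-42,15)]; uv=np.array([k(124,326),k(396,300),k(185,540),k(381,520)])
X2=[(-70,42,16),(-70,-42,16),(-18,22,53),(-18,-22,53)]; uv2=np.array([k2(206,237),k2(363,222),k2(236,179),k2(334,168)])
def f(q):
    q=[q[0]*100,q[1]*100,q[2]]; return np.vstack([proj(p,bed2w(q,X))-uv,proj(p2,bed2w(q,X2))-uv2]).ravel()
r=least_squares(f,[5.25,1.2,1.36],loss='soft_l1'); q=r.x*[100,100,1]; print(q,np.degrees(q[2])); print(f(r.x).reshape(-1,2)); np.save('q.npy',q)
tip=onz(p2,*k2(342,469),36); b=onz(p2,*k2(338.5,580),46)   # tip silhouette; top line
print('tip',tip,b)
pc=np.array([472.7,-198.2]); yaw=np.radians(69.2); h=np.array([np.cos(yaw),np.sin(yaw)])
print('expected tip',pc+87.5*h)
g=pc-70*h; print('grasp',g)
R=Rtool(yaw); print(delta([*g,110],R)); 
E
```

```text
[525.94 121.84   1.36] 78.01316822632594
[[-0.21  3.01]
 [ 1.16  2.13]
 [-0.44 -1.29]
 [ 0.31 -0.91]
 [-0.28  0.68]
 [ 0.74 -0.39]
 [-1.25 -0.5 ]
 [ 0.01 -0.54]]
tip [ 501.38 -112.39   36.  ] [ 476.72 -186.15   46.  ]
expected tip [ 503.77 -116.4 ]
grasp [ 447.84 -263.64]
(array([-287.86,   55.4 ,  210.22]), array([-0.  , -0.01,  2.68]))
```

Request:
step_arm([
  {"delta_pos":[-40,5,30],"rot":[0,0,0]},
  {"delta_pos":[-286,57,210],"rot":[0,0,2.7]},
  {"delta_pos":[-286,57,210],"rot":[0,0,2.7]},
  {"delta_pos":[-286,57,210],"rot":[0,0,2.7]},
  {"delta_pos":[-286,57,210],"rot":[0,0,2.7]},
  {"delta_pos":[-286,57,210],"rot":[0,0,2.7]},
  {"delta_pos":[-286,57,210],"rot":[0,0,2.7]},
  {"delta_pos":[-286,57,210],"rot":[0,0,2.7]},
  {"delta_pos":[-286,57,210],"rot":[0,0,2.7]},
  {"delta_pos":[-286,57,210],"rot":[0,0,2.7]},
  {"delta_pos":[-286,57,210],"rot":[0,0,2.7]},
  {"delta_pos":[-286,57,210],"rot":[0,0,2.7]},
  {"delta_pos":[-286,57,210],"rot":[0,0,2.7]},
], gripper=65)

```text
time: 5.92
eef_pos: [450.1, -262.1, 111.0]
ee_rot: [[0.355, 0.935, 0.001], [0.935, -0.355, -0.0], [-0.0, 0.001, -1.0]]
ft_force: [0.3, 0.5, 0.6]
grip_width: 0.761
finger_force: 0.0
```

```bash
python3 - <<'E'
from h import *
import pickle
p=wcam(); pickle.dump(p,open('g.pkl','wb')); s=robot.observe(); pickle.dump({k:s[k] for k in('eef_pos','ee_rot')},open('gs.pkl','wb')); print(s['eef_pos'],s['time'])
q=np.load('q.npy')
yaw=np.radians(69.2);h=np.array([np.cos(yaw),np.sin(yaw),0]);n=np.array([h[1],-h[0],0]);c=np.array([472.7,-198.2,34])
ex=[np.array([c-87.5*h,c+87.5*h])]+[np.array([c+k*14*n-73*h,c+k*14*n+73*h]) for k in(-1,1)]
overlay(p,q,'pics/g.png',(0,0,560,420),1.4,ex)
E
```

```text
[ 450.14226715 -262.15464697  111.21296044] 5.9667
```

View pics/g.png

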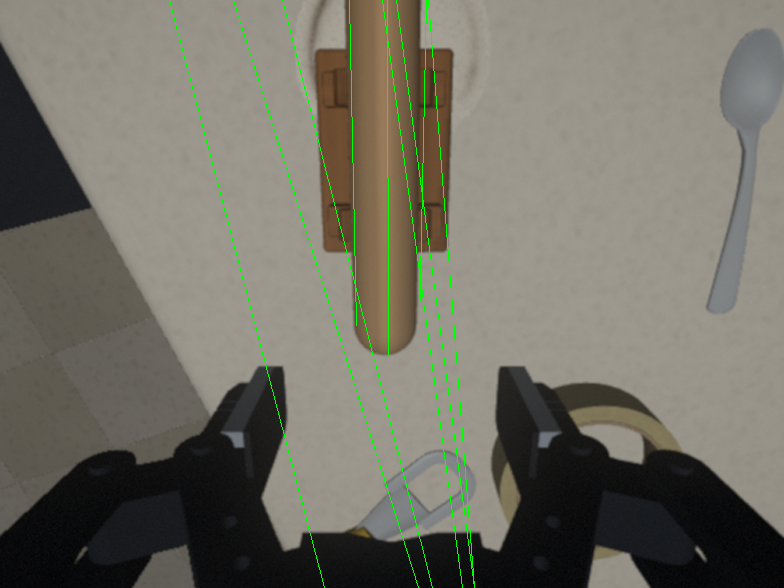

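The prediction lies on the pin to within about 1 mm (tail end at (386,353)). Descending to grip.

Request:
step_arm([
  {"delta_pos":[-2.5,-2.4,35],"rot":[0,0,0]},
  {"delta_pos":[-2.5,-2.4,65],"rot":[0,0,0]},
  {"delta_pos":[-2.5,-2.4,82],"rot":[0,0,0]},
  {"delta_pos":[-2.5,-2.4,82],"rot":[0,0,0]},
  {"delta_pos":[-2.5,-2.4,82],"rot":[0,0,0]},
  {"delta_pos":[-2.5,-2.4,82],"rot":[0,0,0]},
])

```text
time: 6.47
eef_pos: [447.2, -264.6, 29.7]
ee_rot: [[0.356, 0.935, 0.002], [0.935, -0.356, -0.001], [-0.0, 0.002, -1.0]]
ft_force: [-0.2, 0.1, 0.6]
grip_width: 0.759
finger_force: 0.0
```

Request:
step_arm([
  {"delta_pos":[0,0,0],"rot":[0,0,0]},
  {"delta_pos":[0,0,0],"rot":[0,0,0]},
  {"delta_pos":[0,0,0],"rot":[0,0,0]},
  {"delta_pos":[0,0,0],"rot":[0,0,0]},
  {"delta_pos":[0,0,0],"rot":[0,0,0]},
  {"delta_pos":[0,0,0],"rot":[0,0,0]},
  {"delta_pos":[0,0,0],"rot":[0,0,0]},
  {"delta_pos":[0,0,0],"rot":[0,0,0]},
  {"delta_pos":[0,0,0],"rot":[0,0,0]},
  {"delta_pos":[0,0,0],"rot":[0,0,0]},
], gripper=15, grip_force=70)

```text
time: 7.3
eef_pos: [446.5, -265.1, 28.7]
ee_rot: [[0.357, 0.934, 0.001], [0.934, -0.357, -0.001], [-0.0, 0.001, -1.0]]
ft_force: [-0.9, -1.9, 5.4]
grip_width: 0.301
finger_force: 68.8
```

Request:
step_arm([
  {"delta_pos":[0,0,-15],"rot":[0,0,0]},
  {"delta_pos":[0,0,-45],"rot":[0,0,0]},
  {"delta_pos":[0,0,-85],"rot":[0,0,0]},
  {"delta_pos":[0,0,-125],"rot":[0,0,0]},
  {"delta_pos":[0,0,-150],"rot":[0,0,0]},
  {"delta_pos":[0,0,-150],"rot":[0,0,0]},
  {"delta_pos":[0,0,-150],"rot":[0,0,0]},
  {"delta_pos":[0,0,-150],"rot":[0,0,0]},
])

```text
time: 7.97
eef_pos: [445.4, -264.2, 177.4]
ee_rot: [[0.356, 0.934, -0.001], [0.934, -0.356, 0.001], [0.0, -0.002, -1.0]]
ft_force: [-0.9, 1.6, -1.1]
grip_width: 0.303
finger_force: 69.0
```

```bash
cat >> h.py <<'E'
def bedpose(q,cx,dz,dy=0,L=71.9): # tool target holding pin centre at bed x=cx, dz above the valley
    return bed2w(q,(cx-L,dy,26.5+dz))[0], Rtool(q[2],np.radians(25))
def inbed(q,s):
    R=bedR(q[2]); return R.T@(np.array(s['eef_pos'])-[q[0],q[1],95]), R.T@np.array(s['ft_force'])
E
python3 - <<'E'
from h import *
np.set_printoptions(precision=1,suppress=True)
q=np.load('q.npy'); s=robot.observe(); print(s['eef_pos'],s['ft_force'],s['grip_width'],s['time'])
for a in((-170,15),(-118,2)): P,R=bedpose(q,*a); print(P,*delta(P,R,s))
p=wcam(); import pickle; pickle.dump(p,open('l.pkl','wb'))
T=np.array(s['eef_pos']);Rr=np.array(s['ee_rot'])
ln=[np.array([T+Rr@np.array(v) for v in[(-15.6,0,-5),(159.4,0,-5)]])]+[np.array([T+Rr@np.array(v) for v in[(-1,k,-5),(145,k,-5)]]) for k in(-14,14)]
overlay(p,q,'pics/l.png',(0,0,560,420),1.2,ln)
E
```

```text
[ 445.4 -264.2  177.4] [-0.9  1.6 -1.1] 0.3030220100437103 7.9667
[ 476.8 -109.8   30.4] [155.4 -25.5 147.1] [ 1.9 24.9 -8.8]
[487.7 -58.3  40.6] [207.4 -33.7 136.9] [ 1.9 24.9 -8.8]
```

View pics/l.png

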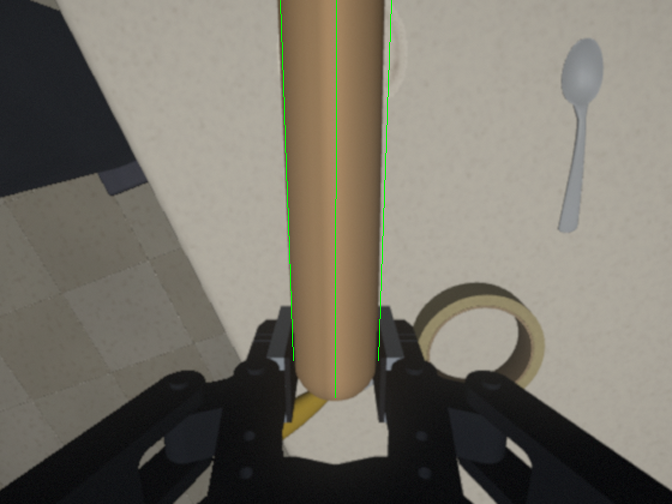

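Pin is held, with its tail at (335,398). Its width narrows toward the top more than my model does, so it may be drooping; I'll check that in the scene view.

```bash
python3 - <<'E'
from h import *
from scipy.optimize import least_squares
np.set_printoptions(precision=1,suppress=True)
q=np.load('q.npy'); s=robot.observe(); p=camera('scene')
T=np.array(s['eef_pos']);Rr=np.array(s['ee_rot'])
def ln(a,k=0):
    c=T+Rr@np.array([0,0,-5.]); d=Rr@np.array([np.cos(a),0,np.sin(a)]); return np.array([c-15.6*d,c+159.4*d])
print([proj(p,ln(np.radians(a))).tolist() for a in(0,8)])
m=finder.outline_of(p,'long_pin')
for x in m[:2]:
    ys,xs=np.nonzero(x['mask']); print(x['score'],len(xs),xs.min(),xs.max(),ys.min(),ys.max(), 'ends',ys[xs<xs.min()+3].mean(),ys[xs>xs.max()-3].mean())
overlay(p,q,'pics/s2.png',(220,130,400,280),4.2,[ln(0),ln(np.radians(8))])
E
```

```text
[[[336.8004892169761, 169.55809862989682], [286.31380603200955, 190.54859722486103]], [[336.8035249594382, 168.93067713708464], [286.855624542689, 197.02673857766916]]]
0.64 461 287 332 168 194 ends 190.2 172.03703703703704
```

View pics/s2.png

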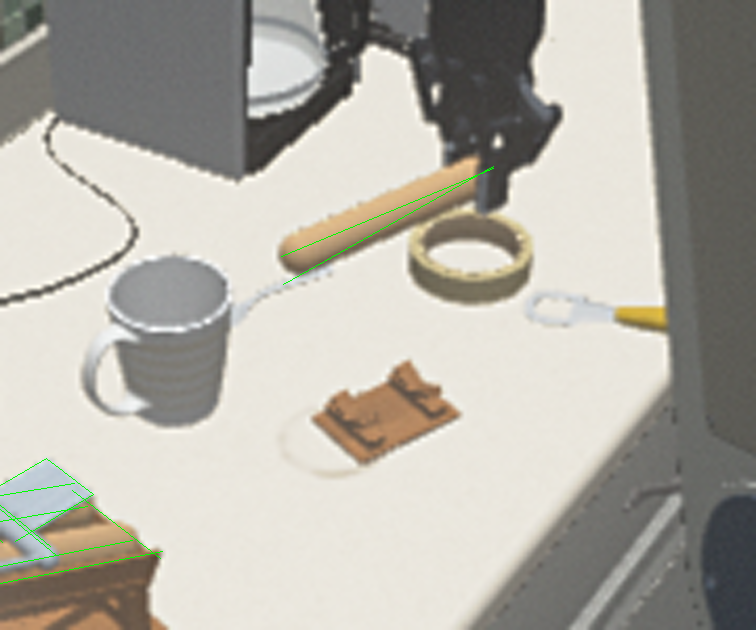

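The pin lies parallel to the no-droop line from (281,256) to (494,168), so there is no pitch in the hand. Moving to the approach pose.

Request:
step_arm([
  {"delta_pos":[25,-4,10],"rot":[0.4,5,-1.8]},
  {"delta_pos":[55,-9,30],"rot":[0.8,10,-3.6]},
  {"delta_pos":[85,-14,60],"rot":[1.2,16,-5.6]},
  {"delta_pos":[115,-19,90],"rot":[1.6,21,-7.4]},
  {"delta_pos":[140,-23,120],"rot":[1.9,24.9,-8.8]},
  {"delta_pos":[155.4,-25.5,147],"rot":[1.9,24.9,-8.8]},
  {"delta_pos":[155.4,-25.5,147],"rot":[1.9,24.9,-8.8]},
  {"delta_pos":[155.4,-25.5,147],"rot":[1.9,24.9,-8.8]},
  {"delta_pos":[155.4,-25.5,147],"rot":[1.9,24.9,-8.8]},
  {"delta_pos":[155.4,-25.5,147],"rot":[1.9,24.9,-8.8]},
])

```text
time: 8.95
eef_pos: [478.7, -111.4, 32.4]
ee_rot: [[0.187, 0.978, 0.09], [0.888, -0.208, 0.411], [0.421, 0.003, -0.907]]
ft_force: [-0.5, -0.2, -1.3]
grip_width: 0.302
finger_force: 69.3
```

```bash
python3 - <<'E'
from h import *
np.set_printoptions(precision=1,suppress=True)
q=np.load('q.npy'); s=robot.observe(); b,f=inbed(q,s); print('tcp bed',b,'F',f)
for a in((-118,3),(-118,0)): print(*delta(*bedpose(q,*a),s))
p=wcam()
T=np.array(s['eef_pos']);Rr=np.array(s['ee_rot'])
ln=[np.array([T+Rr@np.array(v) for v in[(-15.6,0,-5),(159.4,0,-5)]])]+[np.array([T+Rr@np.array(v) for v in[(-1,k,-5),(145,k,-5)]]) for k in(-14,14)]
overlay(p,q,'pics/a.png',(100,0,460,320),1.8,ln)
E
```

```text
tcp bed [-242.1   -2.2   43.9] F [-0.8  0.4 -1.1]
[52.3 -2.2 14.3] [0.2 0.1 0.1]
[52.3 -2.2 17.3] [0.2 0.1 0.1]
```

View pics/a.png

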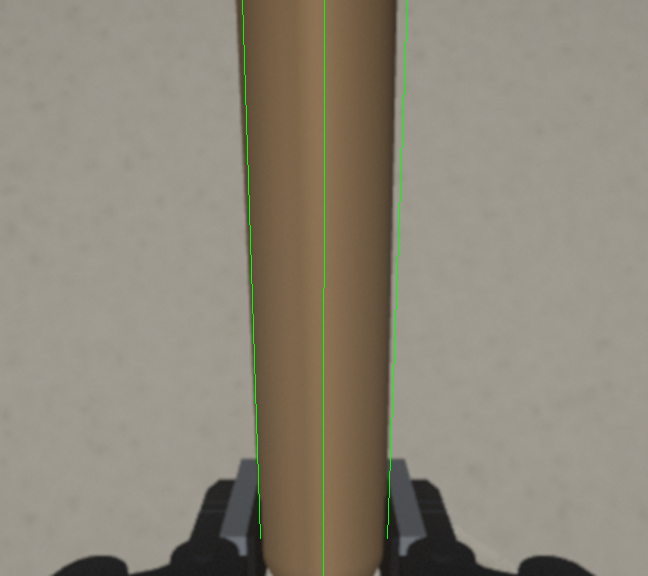

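The pin lies along the tool axis with about 1° of yaw to the left (its centre is at 318 against 324 at the top edge). I'll correct that while moving over the valley, then lower gently.

Request:
step_arm([
  {"delta_pos":[20,-1,2],"rot":[0.2,0.1,1]},
  {"delta_pos":[40,-2.2,4],"rot":[0.2,0.1,1]},
  {"delta_pos":[52,-2.2,5.3],"rot":[0.2,0.1,1]},
  {"delta_pos":[52,-2.2,5.3],"rot":[0.2,0.1,1]},
  {"delta_pos":[52,-2.2,5.3],"rot":[0.2,0.1,1]},
  {"delta_pos":[52,-2.2,8],"rot":[0.2,0.1,1]},
  {"delta_pos":[52,-2.2,10],"rot":[0.2,0.1,1]},
  {"delta_pos":[52,-2.2,12],"rot":[0.2,0.1,1]},
  {"delta_pos":[52,-2.2,12],"rot":[0.2,0.1,1]},
  {"delta_pos":[52,-2.2,12],"rot":[0.2,0.1,1]},
])

```text
time: 9.83
eef_pos: [486.1, -59.0, 41.9]
ee_rot: [[0.205, 0.975, 0.084], [0.882, -0.221, 0.415], [0.423, -0.011, -0.906]]
ft_force: [-0.2, 0.1, -2.1]
grip_width: 0.301
finger_force: 69.3
```

```bash
python3 - <<'E'
from h import *
np.set_printoptions(precision=1,suppress=True)
q=np.load('q.npy'); s=robot.observe(); b,f=inbed(q,s); print('tcp bed',b,'F',f,s['ft_torque'])
print(*delta(*bedpose(q,-118,0),s))
p=wcam(); t=camera('scene')
def crop(p,c,k):
    im=np.ascontiguousarray(p['color'][:,:,::-1]); 
    for l in [bed2w(q,x) for x in model()]: pass
    return cv2.resize(im[c[1]:c[3],c[0]:c[2]],None,fx=k,fy=k,interpolation=cv2.INTER_CUBIC)
a=crop(p,(130,0,430,300),1.33); b2=crop(t,(170,190,290,310),3.325)
cv2.imwrite('pics/v.png',np.hstack([a[:399,:399],b2[:399,:399]]))
E
```

```text
tcp bed [-190.2    1.4   30.2] F [-0.8  0.2 -2. ] [-0.3  0.1 -0. ]
[0.4 1.4 3.7] [-0.2 -0.1 -1. ]
```

View pics/v.png

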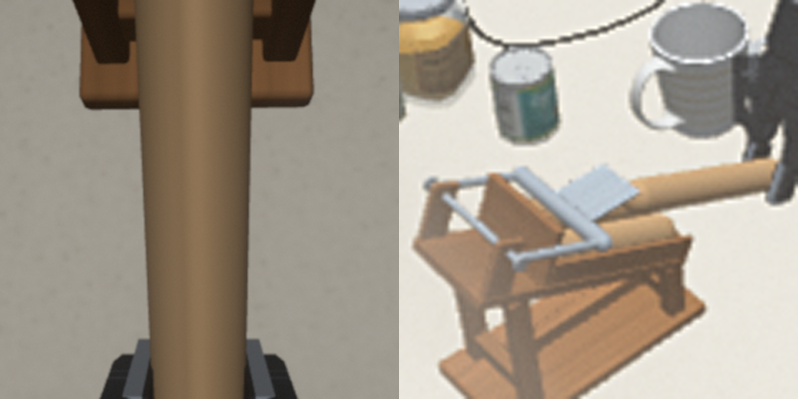

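The pin enters under the lead-in plate (scene crop (610,195)) in line with the rack. Lowering the last 3–4 mm and centring.

Request:
step_arm([
  {"delta_pos":[0,1.4,1.2],"rot":[0,0,0]},
  {"delta_pos":[0,1.4,2.4],"rot":[0,0,0]},
  {"delta_pos":[0,1.4,3.5],"rot":[0,0,0]},
  {"delta_pos":[0,1.4,3.5],"rot":[0,0,0]},
  {"delta_pos":[0,1.4,3.5],"rot":[0,0,0]},
])

```text
time: 10.35
eef_pos: [488.0, -57.7, 39.1]
ee_rot: [[0.204, 0.975, 0.085], [0.883, -0.221, 0.415], [0.423, -0.01, -0.906]]
ft_force: [0.8, -1.6, -0.4]
grip_width: 0.301
finger_force: 69.3
```

```bash
cat > st.py <<'E'
from h import *
np.set_printoptions(precision=1,suppress=True)
q=np.load('q.npy'); s=robot.observe(); b,f=inbed(q,s); R=bedR(q[2])
print('t',s['time'],'tcp bed',b,'pin cx',b[0]+71.9,'F',f,'M',R.T@np.array(s['ft_torque']),s['grip_width'])
E
python3 st.py
```

```text
t 10.35 tcp bed [-189.9   -0.1   26.9] pin cx -117.99065279078695 F [-1.4 -1.1  0.2] M [0.1 0.4 0.1] 0.3005355277385281
```

Request:
step_arm([
  {"delta_pos":[6,-0.1,0],"rot":[0,0,0]},
  {"delta_pos":[12,-0.2,0],"rot":[0,0,0]},
  {"delta_pos":[18,-0.3,0],"rot":[0,0,0]},
  {"delta_pos":[24,-0.4,0],"rot":[0,0,0]},
  {"delta_pos":[30,-0.5,0],"rot":[0,0,0]},
  {"delta_pos":[35,-0.6,0],"rot":[0,0,0]},
  {"delta_pos":[40,-0.7,0],"rot":[0,0,0]},
  {"delta_pos":[40,-0.7,0],"rot":[0,0,0]},
])

```text
time: 11.02
eef_pos: [495.0, -21.3, 56.4]
ee_rot: [[0.203, 0.976, 0.084], [0.883, -0.219, 0.415], [0.423, -0.01, -0.906]]
ft_force: [-3.7, -0.8, -0.3]
grip_width: 0.301
finger_force: 69.5
```

```bash
python3 st.py
```

```text
t 11.0167 tcp bed [-149.     0.5   26.9] pin cx -77.09832059539804 F [-1.6  3.5  0.4] M [0.4 0.3 0.3] 0.30123888877890986
```

Request:
step_arm([
  {"delta_pos":[5,-0.5,0],"rot":[0,0,0]},
  {"delta_pos":[10,-1.0,0],"rot":[0,0,0]},
  {"delta_pos":[15,-1.1,0],"rot":[0,0,0]},
  {"delta_pos":[20,-1.2,0],"rot":[0,0,0]},
  {"delta_pos":[25,-1.2,0],"rot":[0,0,0]},
  {"delta_pos":[30,-1.3,0],"rot":[0,0,0]},
  {"delta_pos":[30,-1.3,0],"rot":[0,0,0]},
  {"delta_pos":[30,-1.3,0],"rot":[0,0,0]},
])

```text
time: 11.68
eef_pos: [499.9, 4.3, 68.6]
ee_rot: [[0.204, 0.975, 0.085], [0.883, -0.221, 0.414], [0.422, -0.01, -0.906]]
ft_force: [-4.3, -5.5, -1.8]
grip_width: 0.301
finger_force: 69.6
```

```bash
python3 st.py; python3 - <<'E'
from h import *
t=camera('scene'); im=t['color'][:,:,::-1][190:310,170:290]
cv2.imwrite('pics/v2.png',cv2.resize(im,None,fx=4,fy=4,interpolation=cv2.INTER_CUBIC))
E
```

```text
t 11.6833 tcp bed [-120.3    1.    27. ] pin cx -48.36189786838874 F [-6.5  3.1  1. ] M [0.4 1.2 0.1] 0.3012945254443991
```

View pics/v2.png

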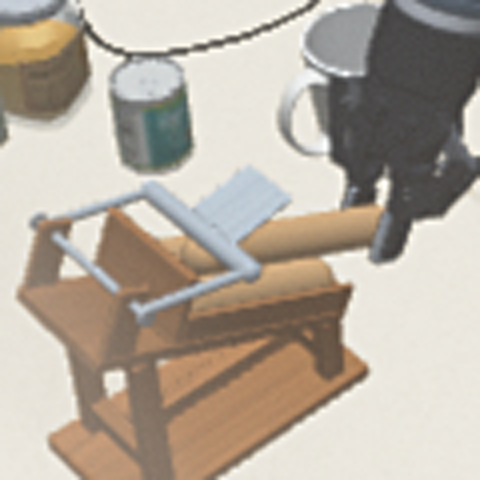

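The bar is raised with the pin under it, leading end at about (190,250), drag about 6.5 N. Continuing slower.

Request:
step_arm([
  {"delta_pos":[4,0,0],"rot":[0,0,0]},
  {"delta_pos":[8,-0.1,0],"rot":[0,0,0]},
  {"delta_pos":[12,-0.2,0],"rot":[0,0,0]},
  {"delta_pos":[16,-0.3,0],"rot":[0,0,0]},
  {"delta_pos":[18,-0.3,0],"rot":[0,0,0]},
  {"delta_pos":[20,-0.3,0],"rot":[0,0,0]},
  {"delta_pos":[20,-0.3,0],"rot":[0,0,0]},
])

```text
time: 12.32
eef_pos: [503.6, 21.7, 77.0]
ee_rot: [[0.205, 0.975, 0.084], [0.883, -0.221, 0.413], [0.422, -0.01, -0.907]]
ft_force: [-5.4, -8.7, -0.4]
grip_width: 0.3
finger_force: 69.7
```

```bash
python3 st.py
```

```text
t 12.3167 tcp bed [-100.6    1.1   27. ] pin cx -28.69167958833721 F [-8.9  3.4  3.7] M [0.5 1.6 0. ] 0.3000440332645637
```

Request:
step_arm([
  {"delta_pos":[1,0,0],"rot":[0,0,0]},
  {"delta_pos":[2,0,0],"rot":[0,0,0]},
  {"delta_pos":[3,0,0],"rot":[0,0,0]},
  {"delta_pos":[4,0,0],"rot":[0,0,0]},
  {"delta_pos":[4,0,0],"rot":[0,0,0]},
])

```text
time: 12.73
eef_pos: [504.2, 24.9, 78.5]
ee_rot: [[0.205, 0.975, 0.084], [0.884, -0.221, 0.413], [0.421, -0.01, -0.907]]
ft_force: [-5.5, -9.7, -2.4]
grip_width: 0.301
finger_force: 69.7
```

```bash
python3 st.py
```

```text
t 12.7333 tcp bed [-97.    1.1  27. ] pin cx -25.0951908445483 F [-10.6   3.4   2.3] M [0.5 1.9 0. ] 0.3010485150020958
```

Request:
step_arm([
  {"delta_pos":[1,0,0],"rot":[0,0,0]},
  {"delta_pos":[2,0,0],"rot":[0,0,0]},
  {"delta_pos":[2.5,0,0],"rot":[0,0,0]},
  {"delta_pos":[2.5,0,0],"rot":[0,0,0]},
])

```text
time: 13.07
eef_pos: [504.7, 27.0, 79.4]
ee_rot: [[0.205, 0.975, 0.084], [0.884, -0.221, 0.413], [0.421, -0.01, -0.907]]
ft_force: [-5.9, -11.5, -2.7]
grip_width: 0.3
finger_force: 69.7
```

```bash
python3 st.py
```

```text
t 13.0667 tcp bed [-94.7   1.1  27. ] pin cx -22.762235832215737 F [-12.4   3.4   2.8] M [ 0.5  2.1 -0. ] 0.30019653363506704
```

Request:
step_arm([
  {"delta_pos":[1,0,0],"rot":[0,0,0]},
  {"delta_pos":[2,0,0],"rot":[0,0,0]},
  {"delta_pos":[2,0,0],"rot":[0,0,0]},
])

```text
time: 13.32
eef_pos: [504.9, 27.9, 79.8]
ee_rot: [[0.205, 0.975, 0.084], [0.884, -0.221, 0.411], [0.419, -0.009, -0.908]]
ft_force: [-6.0, -16.4, -4.9]
grip_width: 0.297
finger_force: 69.9
```

```bash
python3 st.py
```

```text
t 13.3167 tcp bed [-93.6   1.1  27. ] pin cx -21.749994648999888 F [-17.8   2.5   2.9] M [0.6 3.  0.1] 0.297005272958505
```

It has reached the stop: the force is rising and motion is falling behind. Pressing a little more.

Request:
step_arm([
  {"delta_pos":[1,0,0],"rot":[0,0,0]},
  {"delta_pos":[1.5,0,0],"rot":[0,0,0]},
  {"delta_pos":[1.5,0,0],"rot":[0,0,0]},
])

```text
time: 13.57
eef_pos: [504.9, 28.1, 79.9]
ee_rot: [[0.205, 0.975, 0.085], [0.885, -0.221, 0.409], [0.417, -0.009, -0.909]]
ft_force: [-9.1, -24.7, -8.0]
grip_width: 0.3
finger_force: 70.1
```

```bash
python3 st.py
```

```text
t 13.5667 tcp bed [-93.5   1.1  26.9] pin cx -21.582730555011537 F [-26.9   3.8   3.8] M [0.7 4.3 0.1] 0.2995222339803415
```

Pressed with about 14 N beyond drag and stopped. Easing off within the friction band, then opening.

Request:
step_arm([
  {"delta_pos":[-1.5,0,0],"rot":[0,0,0]},
  {"delta_pos":[-3,0,0],"rot":[0,0,0]},
  {"delta_pos":[-3,0,0],"rot":[0,0,0]},
])

```text
time: 13.82
eef_pos: [504.9, 27.8, 79.8]
ee_rot: [[0.205, 0.975, 0.084], [0.883, -0.221, 0.414], [0.422, -0.011, -0.906]]
ft_force: [-5.1, -7.5, -1.9]
grip_width: 0.304
finger_force: 69.6
```

```bash
python3 st.py
```

```text
t 13.8167 tcp bed [-93.7   1.1  27. ] pin cx -21.82673589341711 F [-8.4  3.5  1.8] M [0.5 1.5 0.1] 0.30381467939450624
```

Request:
step_arm([
  {"delta_pos":[-1,0,0],"rot":[0,0,0]},
  {"delta_pos":[-1,0,0],"rot":[0,0,0]},
  {"delta_pos":[-1,0,0],"rot":[0,0,0]},
  {"delta_pos":[-1,0,0],"rot":[0,0,0]},
  {"delta_pos":[-1,0,0],"rot":[0,0,0]},
  {"delta_pos":[-1,0,0],"rot":[0,0,0]},
  {"delta_pos":[-1,0,0],"rot":[0,0,0]},
  {"delta_pos":[-1,0,0],"rot":[0,0,0]},
], gripper=50)

```text
time: 14.48
eef_pos: [505.4, 27.6, 79.9]
ee_rot: [[0.204, 0.975, 0.085], [0.883, -0.221, 0.415], [0.423, -0.01, -0.906]]
ft_force: [-0.5, 0.2, 0.3]
grip_width: 0.585
finger_force: 0.0
```

Request:
step_arm([
  {"delta_pos":[-3,0,-15],"rot":[0,0,0]},
  {"delta_pos":[-8,0,-35],"rot":[0,0,0]},
  {"delta_pos":[-20,0,-70],"rot":[0,0,0]},
  {"delta_pos":[-40,0,-105],"rot":[0,0,0]},
  {"delta_pos":[-50,0,-130],"rot":[0,0,0]},
  {"delta_pos":[-50,0,-130],"rot":[0,0,0]},
  {"delta_pos":[-50,0,-130],"rot":[0,0,0]},
])

```text
time: 15.07
eef_pos: [484.7, -71.5, 177.3]
ee_rot: [[0.205, 0.975, 0.088], [0.883, -0.223, 0.414], [0.423, -0.007, -0.906]]
ft_force: [-0.2, 0.1, -0.6]
grip_width: 0.589
finger_force: 0.0
```

```bash
python3 st.py; python3 - <<'E'
from h import *
q=np.load('q.npy');p=wcam();t=camera('scene')
c=bed2w(q,[(-109,0,31.5),(66,0,31.5)])
overlay(p,q,'pics/f1.png',(130,0,430,300),1.33,[c]); 
a=cv2.imread('pics/f1.png'); im=t['color'][:,:,::-1][190:310,170:290]
b=cv2.resize(im,None,fx=3.325,fy=3.325,interpolation=cv2.INTER_CUBIC)
cv2.imwrite('pics/f.png',np.hstack([a[:399,:399],b[:399,:399]]))
E
```

```text
t 15.0667 tcp bed [-144.4    0.2  158.1] pin cx -72.47413291113037 F [-0.2  0.2 -0.6] M [0.  0.2 0. ] 0.5885137640129134
```

View pics/f.png

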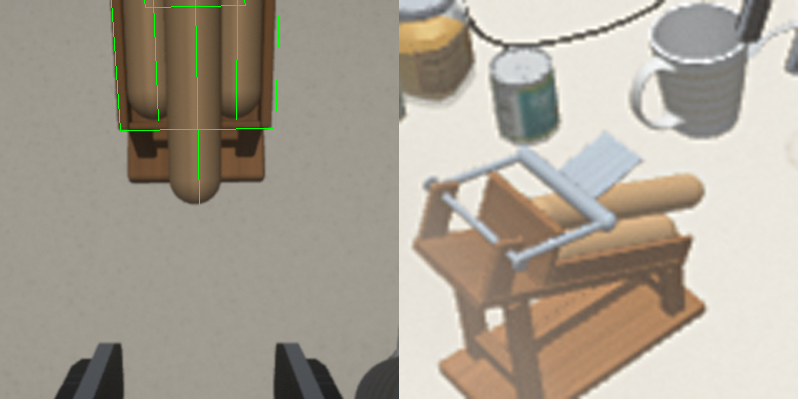

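The pin sits home under the raised bar, its low end at the predicted spot (195,203), with both short pins in their grooves and the gripper clear.

```bash
python3 -c "
from bench import robot
print(robot.job_done())"
```

```text
the job is handed in; nothing more can be done
None
```

The long pin is clamped under the hold-down bar, pressed against the backstop with about 14 N beyond the sliding drag. The short pins looked in place, the gripper is clear, and I handed the job in at about 15 s; no verdict came back.

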